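# Load and cover the two rooftop bird feeders

### The job

Get tomorrow's bird food ready: lay the large round seed cake flat inside the ring of the large feeder and the small round one inside the ring of the small feeder, and put each feeder's own ceramic cover over its cake so that it stands level on the flange around the ring. Set the covers down gently, let go of everything, and leave the square spare cake, the jar, the red bowls and the brush where they are.

Things in the scene. Friction and masses are not known exactly. Their poses are not given: they have to be found in the camera images.
- large_cake: Large round seed cake: plain cork-brown disc, 56 mm across and 30 mm thick, lying loose and flat on the shelf. Origin: centre of its underside, z up. Grip it across its diameter from above.
- small_cake: Small round seed cake: plain cork-brown disc, 36 mm across and 26 mm thick, lying loose and flat on the shelf. Origin: centre of its underside, z up. Grip it across its diameter from above.
- large_cover: Large white ceramic cover, a hollow dome loose on the shelf: 110 mm outside and 100 mm inside diameter at the rim, 42 mm high to its flat top, with an upright round knob 24 mm across, 32 mm tall on it (overall 74 mm). Origin: centre of the open lower rim, z up. About 0.3 kg. Fits over the large cake and ring wall.
- small_cover: Small white ceramic cover, a hollow dome loose on the shelf: 86 mm outside and 78 mm inside diameter at the rim, 36 mm high to its flat top, with an upright round knob 24 mm across, 32 mm tall on it (overall 68 mm). Origin: centre of the open lower rim, z up. About 0.18 kg. Fits over the small cake and ring wall.
- large_feeder: Large squat white ceramic feeder, fixed on a locked wooden turntable (300 mm across, top 20 mm above the shelf), 165 mm from the small one. Origin: centre of its underside, z up. Base disc 128 mm across, 8 mm thick, with a low ring wall on it, 74 mm inside, 86 mm outside, rim 18 mm above origin. Cake lies inside the ring, cover stands on the flat flange outside it, both 8 mm above origin.
- small_feeder: Small squat white ceramic feeder, fixed on a locked wooden turntable (300 mm across, top 20 mm above the shelf), 165 mm from the large one. Origin: centre of its underside, z up. Base disc 100 mm across, 8 mm thick, with a low ring wall on it, 54 mm inside, 66 mm outside, rim 18 mm above origin. Cake lies inside the ring, cover stands on the flat flange outside it, both 8 mm above origin.
- square_cake: Spare square seed cake, cork-brown, 50 x 50 x 28 mm, loose on the shelf, not needed. Origin: centre of its underside, z up, x and y along its sides.
- jar: Closed clear glass jar with a steel screw lid, 84 mm across, 130 mm tall, loose bystander. Origin: centre of its underside.
- bowls: Three nested red plastic bowls, 124 mm across, 65 mm tall, with a steel tablespoon resting in them along +x, its handle reaching 105 mm from the centre and 90 mm high; one loose bystander. Origin: centre of the underside.
- brush: Hard silicone brush, 180 mm long, lying loose beyond the turntable, bystander. Its x axis runs along its length.
Things that resemble listed ones, but are neither listed nor needed, are in the scene too. What is shaped like the small_cover but orange or yellow is not meant.

How it is judged:
By the outcome, as a careful person would: the job done as asked, in the order asked, and still so for the second after the job is handed in, with the robot touching nothing.
It also fails if it takes over 112 s, if anything falls off the work surface, if the arm or the gripper's body presses on something with over 40 N, if the wrist force passes 120 N, or if a joint passes its speed limit or range.

### The arm

A 6-joint arm with a two-finger parallel gripper is mounted at the origin on the work surface. World frame = base frame: x ahead of the robot, y to its left, z up, the work surface at z = 0. Lengths are in m, angles in rad, forces in N, time in s.
With the tool pointing down it reaches from about 0.35 to 1 m from the base axis. Payload 7.1 kg.
Tool frame: the origin (TCP) lies between the finger pads; the fingertips stand 22 mm ahead of it and the grasp point (between the pads) lies 3 mm ahead of it; z points along the fingers, y is the direction in which the jaws open and shut (so a half turn about z gives the same grasp; the last joint's range is limited). The gripper opens to 85 mm and grips with 20 to 120 N. Pads are 22 mm wide; open, the fingers measure 114 mm over their backs; the gripper's body (76 mm by 85 mm) begins 54 mm behind the grasp point. The pads swing forward as they close: fully open they stand 13 mm farther back than shut.
Start: joints at [-1.153, 0.423, 1.63, -0, 1.089, -0.019], TCP at [0.264, -0.566, 0.253] pointing down, gripper open.
Joint ranges: [-3, 3], [-0.9, 2.11], [0.09, 2.58], [-1.31, 4.45], [0.11, 2.69], [-2.54, 2.54]. Speed limits (rad/s): [2.39, 2.39, 3.01, 3.14, 3.14, 3.14].

### API

Orientations are given as a 3x3 rotation matrix whose columns are the frame's x, y, z axes.
In Python, from workcell import env, viewer gives the robot as it stands. The module is installed in compiled form; this text tells all that it offers.
- The arm moves only by the shell command python3 -m inch 'ROWS' [FORCE]. ROWS is JSON, a list of rows, each a list of 5 numbers: the shift along the tool's x, y, z in cm, then the turn about the tool's z in rad, then the gripper's target within -1 to 1 (fully open at 1, half-way at 0, shut at -1). In form: [[x, y, z, twist, fingers], ...]. A call has 1 to 10 rows; each row shifts and turns the commanded pose from where the row before left it, along the tool's axes as they then stand; what a row does not reach is not made up. A row lasts 1/8 s, in which the tool goes at most 62.5 mm and 10.7 degrees, less where a joint would pass 70% of its speed; a pose out of reach is approached as far as the arm can. A call with a gripper value outside its range is refused whole. The fingers move at their own pace and stop on an object; FORCE is the grip in N (left out, the last holds). Time passes only in rows, so rows that do not move let the fingers close. It gives the time, the measured TCP pose, the force and the opening at its end, in the units of the state.
- env.get_state(): the state, without advancing time (a new reading comes with each control period).
- viewer.read_camera(name): name is "scene" or "side" or "wrist"; returns a dict with "color" (384x512x3 uint8, red, green, blue), "K" (3x3 intrinsics, pixels), "extrinsics" (4x4, takes a point from camera to world coordinates); the wrist camera has in their place "hand_eye" (4x4, takes a point from camera to tool coordinates, whose origin is the TCP and whose axes are the flange's). Camera axes: x right, y down, z forward; pixel columns grow to the right and rows downward; lengths in m; the calibration is good to about 2 mm. A picture is of the moment at which its call begins: read the wrist's pose just before it. There is no depth.
- env.finish_job(): hands the job in, once; it reports no verdict.
The state is a dict: "time_s": time; "qpos": joint angles; "dq": joint speeds; "joint_torque": joint torques, N m; "ee_pos": TCP position; "tool_rot": TCP orientation; "contact_force": force on the tool from outside, world axes, zero at the start; "ft_torque": the same for the moment, N m; "grip_width": finger opening in m.
Only numpy, scipy, OpenCV 4.12 (cv2) and the standard library are available. Lean on these libraries where they do the work, as an engineer would, in place of code of your own. Each camera call takes 0.05 s, during which the arm holds its last target.

## Working session

There is one attempt and no reset: what is moved stays moved. The work goes in short steps, Python scripts to look and compute and a shell command to move; the robot and the scene stay as the last step left them, time stands still between calls to the robot, and variables do not carry over. Pictures are saved under pics/ and viewed, and the job is handed in when it is done.

```bash
mkdir -p pics
cat > h.py <<'E'
import numpy as np, cv2
from workcell import env, viewer
def shot(n,f):
    s=env.get_state(); r=viewer.read_camera(n)
    cv2.imwrite('pics/'+f,cv2.cvtColor(r['color'],cv2.COLOR_RGB2BGR))
    if 'extrinsics' in r: T=np.array(r['extrinsics'])
    else:
        B=np.eye(4);B[:3,:3]=np.array(s['tool_rot']).reshape(3,3);B[:3,3]=s['ee_pos'];T=B@np.array(r['hand_eye'])
    np.savez('pics/'+f+'.npz',c=r['color'],K=r['K'],T=T)
    return r['color'],np.array(r['K']),T
def load(f):
    d=np.load('pics/'+f+'.npz');return d['c'],d['K'],d['T']
def ray(K,T,u,v,z):
    d=T[:3,:3]@np.linalg.solve(K,np.array([u,v,1.]));o=T[:3,3];return o+d*(z-o[2])/d[2]
def proj(K,T,p):
    c=np.linalg.inv(T)@np.r_[p,1];q=K@c[:3];return q[:2]/q[2]
E
python3 - <<'E'
from h import *
s=env.get_state();print({k:np.round(v,3).tolist() for k,v in s.items()})
for n in ['scene','side','wrist']:
    c,K,T=shot(n,n+'0.png');print(n,K.round(1).tolist(),T.round(3).tolist())
E
```

```text
{'time_s': 0.0, 'qpos': [-1.153, 0.424, 1.631, 0.0, 1.089, -0.019], 'dq': [-0.001, 0.0, -0.0, -0.002, 0.001, 0.0], 'joint_torque': [-0.002, -55.74, -28.175, -0.0, 0.007, 0.0], 'ee_pos': [0.264, -0.566, 0.253], 'tool_rot': [[0.906, 0.423, -0.001], [0.423, -0.906, 0.001], [0.0, -0.002, -1.0]], 'contact_force': [-0.567, 0.538, -0.197], 'ft_torque': [0.052, -0.006, -0.04], 'grip_width': 0.086}
scene [[427.0, 0.0, 260.3], [0.0, 427.0, 192.3], [0.0, 0.0, 1.0]] [[0.588, 0.639, -0.496, 1.127], [0.809, -0.468, 0.355, -0.407], [-0.005, -0.61, -0.792, 0.982], [0.0, 0.0, 0.0, 1.0]]
side [[430.1, 0.0, 255.7], [0.0, 430.1, 187.8], [0.0, 0.0, 1.0]] [[-0.99, -0.108, 0.091, 0.433], [-0.141, 0.703, -0.697, 0.825], [0.011, -0.703, -0.711, 0.9], [0.0, 0.0, 0.0, 1.0]]
wrist [[337.2, 0.0, 255.5], [0.0, 337.2, 191.3], [0.0, 0.0, 1.0]] [[0.423, -0.864, -0.272, 0.333], [-0.906, -0.404, -0.127, -0.535], [-0.0, 0.301, -0.954, 0.373], [0.0, 0.0, 0.0, 1.0]]
```

View pics/scene0.png

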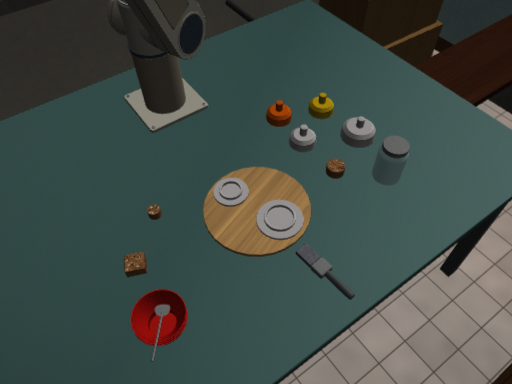

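View pics/side0.png

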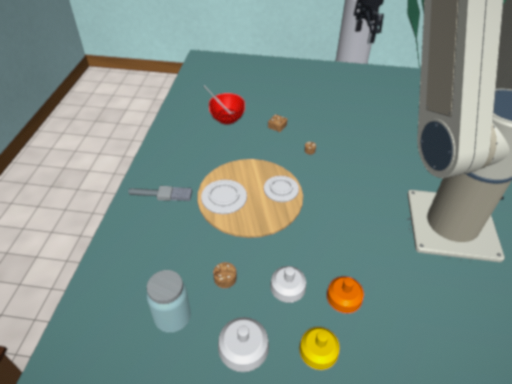

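View pics/wrist0.png

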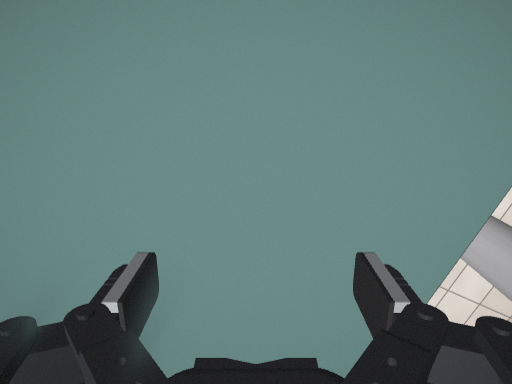

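The scene view shows the turntable at (257,208), with the large feeder at (280,218) and the small one at (231,191).

Objects that could be confused:
- **Cakes:** round at (335,167), round at (154,211) and square at (135,263). By description these are large, small and spare.
- **Covers:** white at (358,128), white at (303,135), orange at (279,113) and yellow at (322,105). I want only the white ones: (358,128) is large and (303,135) is small.

Next I'll check these choices in a close crop and measure the positions.

Run:
```python
from h import *
def comps(m,lo):
    n,l,st,ce=cv2.connectedComponentsWithStats(m.astype(np.uint8),connectivity=8)
    return [(i,l,st[i],ce[i]) for i in range(1,n) if st[i][4]>lo]
for n in ['scene','side']:
    c,K,T=load(n+'0.png');hsv=cv2.cvtColor(c,cv2.COLOR_RGB2HSV);H,S,V=[hsv[...,i].astype(int) for i in range(3)]
    print(n,'cork')
    # cakes : brown
    m=(H<18)&(S>90)&(V>40)&(V<215)
    for i,l,st,ce in comps(m,40):
        hgt=.014
        if st[4]>3000: continue
        p=ray(K,T,*ce,hgt); d=np.linalg.norm(p-T[:3,3]); print(ce.round(1),st[:5],p[:2].round(3),'w mm',(st[2]*d/K[0,0]*1000).round())
    print('white')
    m=(S<60)&(V>130)
    for i,l,st,ce in comps(m,60):
        if st[4]>6000: continue
        p=ray(K,T,*ce,.02);print(ce.round(1),st[:5],p[:2].round(3))
a=cv2.imread('pics/scene0.png');b=cv2.imread('pics/side0.png')
A=cv2.resize(a[85:195,255:415],None,fx=2.5,fy=2.5,interpolation=2);B=cv2.resize(a[180:290,110:270],None,fx=2.5,fy=2.5,interpolation=2)
C=cv2.resize(b[250:375,200:380],(400,278),interpolation=2);D=cv2.resize(b[80:205,200:380],(400,278),interpolation=2)
cv2.imwrite('pics/crop0.png',np.vstack([np.hstack([A,B]),np.hstack([C,D])]))
```

```text
scene cork
[413.5  34.1] [384  20  59  29 317] [0.238 0.988] w mm 265.0
[462.8  61.4] [ 414   36   95   51 1209] [0.469 0.999] w mm 407.0
[459.6  47.8] [453  43  14  10  62] [0.407 1.06 ] w mm 62.0
[486.8  87.9] [462  71  50  33 404] [0.617 0.94 ] w mm 203.0
[278.9 114.1] [266 100  26  27 509] [0.292 0.27 ] w mm 88.0
[335.6 165.3] [327 159  18  14 202] [0.572 0.27 ] w mm 55.0
[154.2 210. ] [148 205  14  12 105] [ 0.398 -0.247] w mm 40.0
[135.  261.7] [124 252  23  21 353] [ 0.514 -0.361] w mm 62.0
[158.6 317.4] [ 131  289   57   57 2320] [ 0.68  -0.381] w mm 142.0
white
[165.4 107.3] [ 125   79   82   50 1114] [ 0.046 -0.021]
[490.6 108.6] [478 100  27  18 216] [0.694 0.852]
[505.8 119.4] [497 112  15  17 142] [0.755 0.846]
[360.3 126.4] [347 117  28  18 304] [0.499 0.442]
[304.5 134.1] [294 125  22  16 179] [0.42  0.275]
[230.6 190.8] [213 178  36  27 596] [ 0.471 -0.041]
[279.5 218.4] [ 256  200   48   38 1208] [0.629 0.014]
[477.6 257.4] [ 427  208   85   91 2373] [1.02  0.347]
[506.4 263.7] [497 251  15  26 205] [1.073 0.39 ]
[434.  263.8] [423 255  23  19 111] [0.967 0.243]
[496
[... 1391 characters left out ...]
 22  25 412] [0.579 0.26 ] w mm 54.0
[342.8 294.5] [327 276  37  38 514] [0.296 0.272] w mm 91.0
[  7.2 369.9] [  0 347  20  37 447] [0.971 0.547] w mm 50.0
white
[383.9  38.1] [ 339    0   85   68 3926] [ 0.117 -1.045]
[451.4 139.6] [442 121  14  40 101] [-0.054 -0.354]
[249.  177.7] [196 158 109  61 262] [ 0.571 -0.076]
[280.9 188.4] [264 176  35  26 742] [ 0.474 -0.047]
[223.6 196.4] [ 201  180   46   34 1253] [0.63 0.01]
[460.3 225. ] [ 407  181  101   82 5095] [-0.014  0.017]
[167.4 192.3] [129 185  62  16 478] [0.791 0.018]
[288.2 284.5] [ 270  265   37   39 1125] [0.425 0.267]
[167.1 300. ] [ 146  269   43   63 2032] [0.695 0.349]
[242.9 345.6] [ 218  319   51   54 2227] [0.506 0.43 ]
```

View pics/crop0.png

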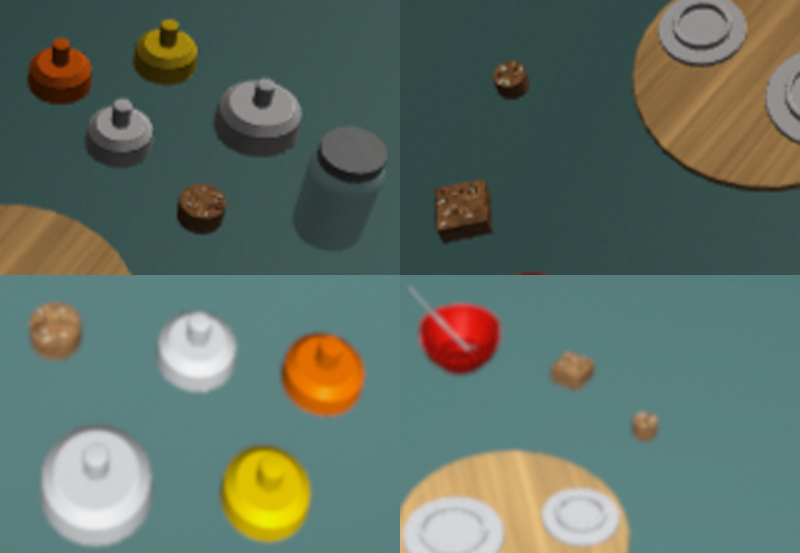

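The crop settles it. The large round cake is the one beside the white covers, about 55 mm wide. The small round cake is at (154,211), and the square block is clearly different. Both white covers are distinct from the orange and yellow ones. Next I'll check where the fingertips are in the tool frame and get rough targets.

```bash
cat >> h.py <<'E'
def tip(f,uL,uR,v):
    # tips at tool frame from pixel inner edges and known opening
    c,K,T=load(f);s=env.get_state();w=s['grip_width']
    d=K[0,0]*w/(uR-uL);q=np.linalg.solve(K,[(uL+uR)/2,v,1])*d
    B=np.eye(4);B[:3,:3]=np.array(s['tool_rot']).reshape(3,3);B[:3,3]=s['ee_pos']
    p=T@np.r_[q,1];print('tip tool',(np.linalg.inv(B)@p)[:3].round(4),w)
def rows(target,yaw):
    s=env.get_state();R=np.array(s['tool_rot']).reshape(3,3);e=np.array(s['ee_pos'])
    cur=np.arctan2(R[1,0],R[0,0]);tw=-((yaw-cur+np.pi)%(2*np.pi)-np.pi)
    Rt=np.array([[np.cos(yaw),np.sin(yaw),0],[np.sin(yaw),-np.cos(yaw),0],[0,0,-1]])
    d=np.array(target)-e
    print('t',round(s['time_s'],2),'pos',e.round(4),'twist',tw.round(3),'cm in current frame',(R.T@d*100).round(2),'cm at final yaw',(Rt.T@d*100).round(2),'F',np.round(s['contact_force'],1),'w',round(s['grip_width'],4))
E
python3 - <<'E'
from h import *
tip('wrist0.png',157,355,253)
rows([.575,.255,.25],np.pi/2)
s=cv2.imread('pics/wrist0.png')
E
```

```text
tip tool [0.0065 0.0012 0.0102] 0.08545944242712089
t 0.15 pos [ 0.2643 -0.5659  0.2527] twist -1.134 cm in current frame [ 62.89 -61.24   0.35] cm at final yaw [82.09 31.07  0.27] F [ 0.1  0.8 -0.1] w 0.0855
```

```bash
python3 -m inch '[[0,0,0,-0.162,1],[0,0,0,-0.162,1],[0,0,0,-0.162,1],[0,0,0,-0.162,1],[0,0,0,-0.162,1],[0,0,0,-0.162,1],[0,0,0,-0.162,1],[5,2,0,0,1],[5,2,0,0,1],[5,2,0,0,1]]'; python3 -m inch '[[5,2,0,0,1],[5,2,0,0,1],[5,2,0,0,1],[5,2,0,0,1],[5,2,0,0,1],[5,2,0,0,1],[5,2,0,0,1],[5,2,0,0,1],[5,2,0,0,1],[5,2,0,0,1]]'; python3 -c "
from h import *
rows([.575,.235,.25],np.pi/2)"
```

```text
time_s: 1.4
ee_pos: [0.3246, -0.4147, 0.253]
tool_rot: [[0.001, 1.0, -0.0], [1.0, -0.001, 0.0], [0.0, -0.0, -1.0]]
contact_force: [0.8, -0.2, 0.2]
grip_width: 0.0854
time_s: 2.65
ee_pos: [0.5248, 0.0855, 0.2533]
tool_rot: [[-0.0, 1.0, -0.0], [1.0, 0.0, -0.0], [-0.0, -0.0, -1.0]]
contact_force: [-0.3, -1.1, 0.7]
grip_width: 0.0856
t 2.65 pos [0.5248 0.0855 0.2533] twist 0.0 cm in current frame [14.95  5.03  0.32] cm at final yaw [14.95  5.02  0.33] F [-0.3 -1.1  0.7] w 0.0856
```

```bash
python3 -c "
from h import *
shot('wrist','w1.png')"; python3 -m inch '[[3,1,0,0,1],[4,1.5,0,0,1],[4,1.5,0,0,1],[3,1,0,0,1],[1,0,0,0,1],[0,0,0,0,1]]'; python3 -c "
from h import *
shot('wrist','w2.png');rows([.575,.265,.25],np.pi/2)
a=cv2.imread('pics/w1.png');b=cv2.imread('pics/w2.png');cv2.imwrite('pics/w12.png',cv2.resize(np.hstack([a,b]),(800,300)))"
```

```text
time_s: 3.45
ee_pos: [0.5738, 0.2337, 0.2529]
tool_rot: [[-0.001, 1.0, -0.001], [1.0, 0.001, -0.001], [-0.001, -0.001, -1.0]]
contact_force: [-0.6, -1.1, -0.7]
grip_width: 0.0856
t 3.5 pos [0.5738 0.233  0.253 ] twist 0.0 cm in current frame [3.2  0.12 0.3 ] cm at final yaw [3.2  0.12 0.3 ] F [0.2 0.2 0. ] w 0.0852
```

View pics/w12.png

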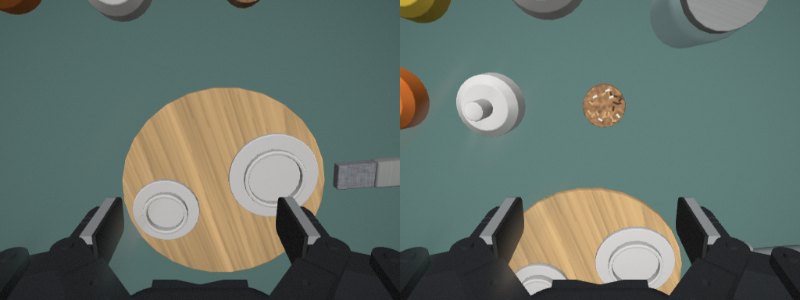

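w1 shows the turntable and both feeders: in half-scale pixels the large is at (275,175), partly hidden by a finger, and the small is at (167,210). w2 shows the large cake at (604,105) and the small cover at (490,103). I'll fit circles to the contour points cast onto the known heights.

```bash
cat >> h.py <<'E'
from scipy.optimize import least_squares
def circ(f,seed,mask,z,R,win=110):
    c,K,T=load(f);hsv=cv2.cvtColor(c,cv2.COLOR_RGB2HSV).astype(int)
    m=mask(hsv[...,0],hsv[...,1],hsv[...,2]).astype(np.uint8)
    m=cv2.morphologyEx(m,cv2.MORPH_CLOSE,np.ones((5,5)))
    n,l=cv2.connectedComponents(m);i=l[seed[1],seed[0]]
    if i==0: print('seed off mask',hsv[seed[1],seed[0]]);return
    cs,_=cv2.findContours((l==i).astype(np.uint8),cv2.RETR_EXTERNAL,cv2.CHAIN_APPROX_NONE)
    p=max(cs,key=len)[:,0,:]; p=p[(p[:,0]>1)&(p[:,1]>1)&(p[:,0]<510)&(p[:,1]<382)]
    P=np.array([ray(K,T,u,v,z)[:2] for u,v in p])
    o=least_squares(lambda x:np.hypot(*(P-x[:2]).T)-x[2],[*P.mean(0),R],loss='soft_l1',f_scale=.001)
    o2=least_squares(lambda x:np.hypot(*(P-x[:2]).T)-R,o.x[:2],loss='soft_l1',f_scale=.001)
    print(f,seed,'free',o.x.round(4),'fixedR',o2.x.round(4),'R',R,'med resid',np.median(abs(o2.fun)).round(4),len(P));return o.x
wh=lambda H,S,V:(S<55)&(V>115)
br=lambda H,S,V:(H<22)&(S>70)&(V>50)
E
python3 - <<'E'
from h import *
for f,s in [('w1.png',(355,220)),('w1.png',(214,268))]:
    circ(f,s,wh,.028,.064 if s[0]>300 else .05)
circ('w1.png',(280,180),lambda H,S,V:((H<28)&(S>60)&(V>90))|((S<55)&(V>115)),.020,.15)
circ('w2.png',(260,135),br,.030,.028)
circ('w2.png',(115,150),wh,.0,.043)
E
```

```text
w1.png (355, 220) free [0.6292 0.0106 0.0637] fixedR [0.6293 0.0105] R 0.064 med resid 0.0011 430
w1.png (214, 268) free [ 0.4717 -0.0439  0.051 ] fixedR [ 0.4726 -0.0438] R 0.05 med resid 0.0013 286
w1.png (280, 180) free [ 0.5579 -0.0138  0.1482] fixedR [ 0.5569 -0.0144] R 0.15 med resid 0.0025 886
w2.png (260, 135) free [0.5783 0.2599 0.0272] fixedR [0.5784 0.26  ] R 0.028 med resid 0.0008 153
w2.png (115, 150) free [0.4027 0.2439 0.0666] fixedR [0.3998 0.2501] R 0.043 med resid 0.0224 726
```

```bash
python3 -m inch '[[1.35,0.25,3,0,1],[1.35,0.2,4,0,1],[0,0,4,0,1],[0,0,3,0,1],[0,0,2,0,1],[0,0,0,0,1]]'; python3 -c "
from h import *
shot('wrist','w3.png');rows([.5784,.26,.028],np.pi/2);circ('w3.png',(256,200),br,.030,.028)"
```

```text
time_s: 4.25
ee_pos: [0.5781, 0.2596, 0.0922]
tool_rot: [[0.001, 1.0, -0.002], [1.0, -0.001, -0.001], [-0.001, -0.002, -1.0]]
contact_force: [0.4, -0.0, 0.7]
grip_width: 0.0851
t 4.3 pos [0.579  0.2601 0.0935] twist -0.001 cm in current frame [-0.01 -0.06  6.55] cm at final yaw [-0.01 -0.06  6.55] F [-0.3  0.3  0.5] w 0.0854
w3.png (256, 200) free [0.5783 0.2623 0.0286] fixedR [0.5783 0.262 ] R 0.028 med resid 0.0012 270
```

View pics/w3.png

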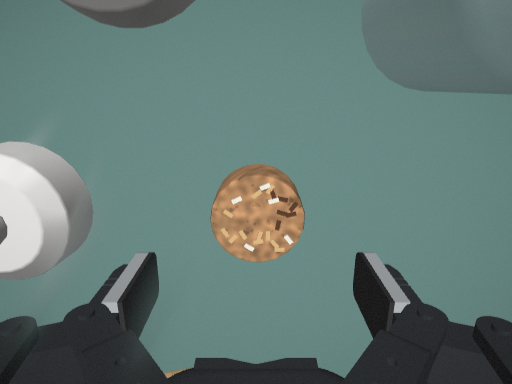

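The cake is centred between the fingers at (257,213), so I'll descend and grip.

```bash
python3 -m inch '[[0.05,0,2.5,0,1],[0,0,2.5,0,1],[0,0,1,0,1],[0,0,0.5,0,1],[0,0,0,0,-1],[0,0,0,0,-1],[0,0,0,0,-1],[0,0,0,0,-1],[0,0,0,0,-1],[0,0,0,0,-1]]' 30; python3 -c "
from h import *
shot('wrist','w4.png')"
```

```text
time_s: 5.55
ee_pos: [0.5796, 0.2615, 0.0294]
tool_rot: [[0.0, 1.0, 0.002], [1.0, -0.0, 0.001], [0.001, 0.002, -1.0]]
contact_force: [-0.3, -0.4, 6.9]
grip_width: 0.0549
```

View pics/w4.png

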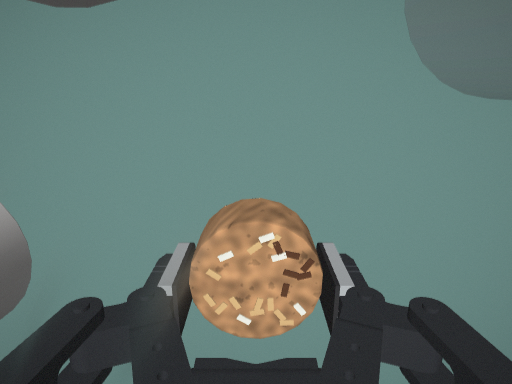

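```bash
python3 -m inch '[[0,0,-2,0,-1],[0,0,-4,0,-1],[-3,0.6,-2,0,-1],[-4,0.8,0,0,-1],[-4,0.8,0,0,-1],[-4,0.8,0,0,-1],[-4,0.8,0,0,-1],[-4,0.8,0,0,-1],[-2.1,0.4,0,0,-1],[0,0,0,0,-1]]'; python3 -c "
from h import *
shot('wrist','w5.png');rows([.6293,.0116,.0594],np.pi/2)"
```

```text
time_s: 6.85
ee_pos: [0.6292, 0.0092, 0.1089]
tool_rot: [[0.002, 1.0, 0.001], [1.0, -0.002, 0.0], [0.0, 0.001, -1.0]]
contact_force: [0.8, 0.1, -0.8]
grip_width: 0.0549
t 6.9 pos [0.6289 0.0102 0.1087] twist -0.001 cm in current frame [0.14 0.04 4.93] cm at final yaw [0.14 0.04 4.93] F [-0.4  0.1 -0.6] w 0.0548
```

View pics/w5.png

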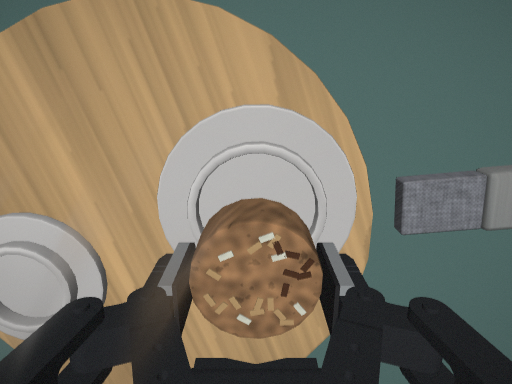

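Run:
```python
from h import *
c,K,T=load('w5.png')
# outer plate edge pixels (upper arc): first white pixel from the outside, per column
hsv=cv2.cvtColor(c,cv2.COLOR_RGB2HSV);m=(hsv[...,1]<40)&(hsv[...,2]>110)
P=[]
for u in range(175,335,4):
    v=np.where(m[60:260,u])[0][0]+60;P.append(ray(K,T,u,v,.028)[:2])
P=np.array(P)
o=least_squares(lambda x:np.hypot(*(P-x).T)-.064,P.mean(0),loss='soft_l1',f_scale=.001);print(o.x.round(4),abs(o.fun).max().round(4))
# predicted centre pix
print(proj(K,T,[.6293,.0106,.028]))
```

```text
[0.6294 0.0095] 0.0005
[256.5259082  206.83066002]
```

```bash
python3 -m inch '[[0.1,0.03,2,0,-1],[0,0,1.5,0,-1],[0,0,0.8,0,-1],[0,0,0.5,0,-1],[0,0,0,0,-1]]'; python3 -c "
from h import *
shot('side','s1.png');rows([.6293,.0110,.0574],np.pi/2)
b=cv2.imread('pics/s1.png');cv2.imwrite('pics/s1c.png',cv2.resize(b[120:260,140:340],None,fx=3.5,fy=3.5,interpolation=2))"
```

```text
time_s: 7.52
ee_pos: [0.6291, 0.0113, 0.0599]
tool_rot: [[-0.0, 1.0, -0.001], [1.0, 0.0, 0.0], [0.0, -0.001, -1.0]]
contact_force: [0.2, -0.2, -0.5]
grip_width: 0.0549
t 7.58 pos [0.6293 0.0113 0.0603] twist -0.0 cm in current frame [-0.03 -0.    0.29] cm at final yaw [-0.03 -0.    0.29] F [ 0.3  0.  -0.1] w 0.0549
```

View pics/s1c.png

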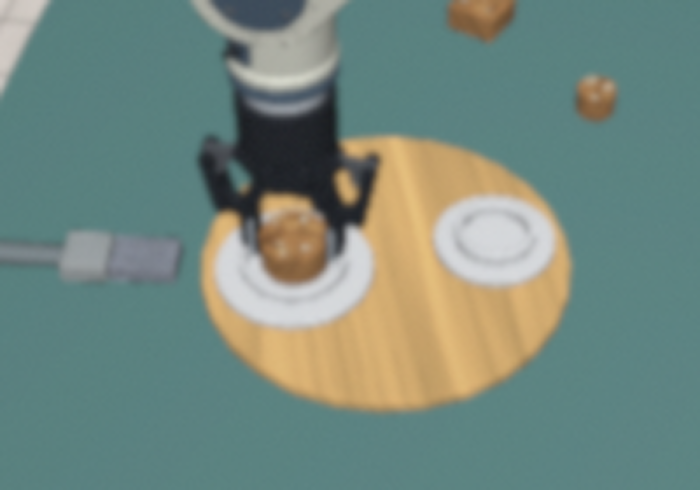

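```bash
python3 -m inch '[[0,0,0.15,0,-1],[0,0,0.1,0,-1],[0,0,0,0,-1]]'; python3 -c "
from h import *
rows([.6293,.0110,.0574],np.pi/2)"
```

```text
time_s: 7.95
ee_pos: [0.6293, 0.0112, 0.058]
tool_rot: [[0.0, 1.0, 0.0], [1.0, -0.0, 0.0], [0.0, 0.0, -1.0]]
contact_force: [0.4, -0.4, -0.8]
grip_width: 0.055
t 7.95 pos [0.6293 0.0112 0.058 ] twist -0.0 cm in current frame [-0.02  0.    0.06] cm at final yaw [-0.02  0.    0.06] F [ 0.4 -0.4 -0.8] w 0.055
```

```bash
python3 -m inch '[[0,0,0.1,0,-1],[0,0,0,0,0.6],[0,0,0,0,0.6],[0,0,0,0,0.6],[0,0,-1,0,1],[0,0,-3,0,1],[0,0,-4,0,1],[0,0,-2,0,1],[0,0,0,0,1]]'; python3 -c "
from h import *
shot('wrist','w6.png');rows([.399,-.247,.16],np.pi/2)"
```

```text
time_s: 9.07
ee_pos: [0.6302, 0.0112, 0.1586]
tool_rot: [[-0.0, 1.0, 0.003], [1.0, 0.0, -0.0], [-0.0, 0.003, -1.0]]
contact_force: [-0.0, -0.3, -0.2]
grip_width: 0.0854
t 9.12 pos [0.6292 0.0112 0.157 ] twist 0.0 cm in current frame [-25.82 -23.02  -0.32] cm at final yaw [-25.82 -23.02  -0.3 ] F [ 0.4 -0.7 -0.2] w 0.0853
```

View pics/w6.png

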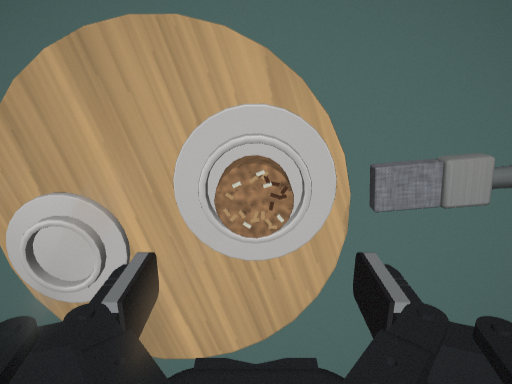

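The large cake lies inside its ring at (255,197). On to the small cake.

```bash
python3 -c "
from h import *
circ('w6.png',(255,200),br,.058,.028)"; python3 -m inch '[[-3,-3,0,0,1],[-4,-4,0,0,1],[-4,-3.5,0,0,1],[-4,-3.5,0,0,1],[-4,-3.5,0,0,1],[-4,-3.5,0,0,1],[-1.8,-2,0,0,1],[0,0,0,0,1],[0,0,0,0,1]]'; python3 -c "
from h import *
shot('wrist','w7.png');circ('w7.png',(256,190),br,.026,.018);rows([.399,-.247,.16],np.pi/2)"
```

```text
w6.png (255, 200) free [0.6288 0.0117 0.0283] fixedR [0.6288 0.0116] R 0.028 med resid 0.0009 227
time_s: 10.25
ee_pos: [0.3993, -0.2363, 0.1561]
tool_rot: [[0.0, 1.0, -0.001], [1.0, -0.0, 0.001], [0.001, -0.001, -1.0]]
contact_force: [0.9, 0.1, 0.5]
grip_width: 0.0853
w7.png (256, 190) free [ 0.4005 -0.2476  0.0187] fixedR [ 0.4005 -0.2477] R 0.018 med resid 0.0011 132
t 10.3 pos [ 0.3996 -0.2362  0.1563] twist 0.001 cm in current frame [-1.08 -0.06 -0.37] cm at final yaw [-1.08 -0.06 -0.37] F [0.2 1.2 0.4] w 0.0854
```

View pics/w7.png

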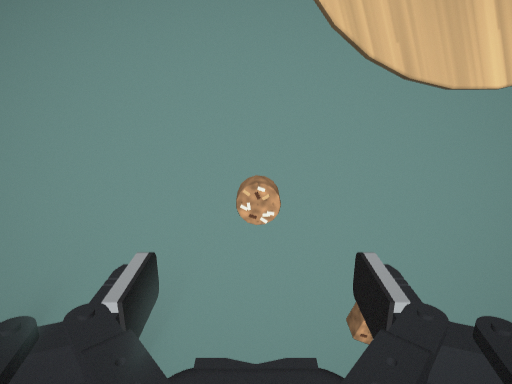

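```bash
python3 -m inch '[[-0.6,0.1,3,0,1],[-0.6,0,4,0,1],[0,0,3,0,1],[0,0,1.5,0,1],[0,0,1,0,1],[0,0,0,0,-1],[0,0,0,0,-1],[0,0,0,0,-1],[0,0,0,0,-1],[0,0,0,0,-1]]' 30; python3 -m inch '[[0,0,0,0,-1],[0,0,0,0,-1]]'; python3 -c "
from h import *
shot('wrist','w8.png')"
```

```text
time_s: 11.55
ee_pos: [0.4007, -0.2491, 0.0328]
tool_rot: [[0.0, 1.0, 0.001], [1.0, -0.0, -0.001], [-0.001, 0.001, -1.0]]
contact_force: [-0.0, 0.3, 6.6]
grip_width: 0.0344
time_s: 11.8
ee_pos: [0.4007, -0.2491, 0.0328]
tool_rot: [[0.0, 1.0, 0.001], [1.0, -0.0, -0.001], [-0.001, 0.001, -1.0]]
contact_force: [-0.1, 1.2, 4.6]
grip_width: 0.0347
```

View pics/w8.png

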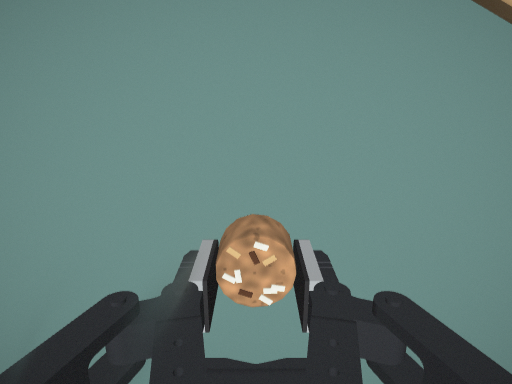

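```bash
python3 -m inch '[[0,0,-2,0,-1],[0,0,-4,0,-1],[2,0.7,-1.5,0,-1],[4,1.4,0,0,-1],[4,1.4,0,0,-1],[4,1.4,0,0,-1],[4,1.4,0,0,-1],[2.4,0.8,0,0,-1],[0,0,0,0,-1],[0,0,0,0,-1]]'
python3 - <<'E'
from h import *
shot('wrist','w9.png');rows([.472,-.0445,.0608],np.pi/2)
c,K,T=load('w9.png')
hsv=cv2.cvtColor(c,cv2.COLOR_RGB2HSV);m=(hsv[...,1]<40)&(hsv[...,2]>110)
P=[]
for u in range(205,310,4):
    w=np.where(m[60:260,u])[0]
    if len(w):P.append(ray(K,T,u,w[0]+60,.028)[:2])
P=np.array(P)
o=least_squares(lambda x:np.hypot(*(P-x).T)-.05,P.mean(0)-[0,.04],loss='soft_l1',f_scale=.001);print(o.x.round(4),abs(o.fun).max().round(4))
E
```

```text
time_s: 13.1
ee_pos: [0.471, -0.0452, 0.1071]
tool_rot: [[-0.0, 1.0, 0.0], [1.0, 0.0, -0.0], [-0.0, 0.0, -1.0]]
contact_force: [0.7, -0.6, 0.6]
grip_width: 0.0347
t 13.15 pos [ 0.4709 -0.0455  0.107 ] twist -0.001 cm in current frame [0.1  0.11 4.62] cm at final yaw [0.1  0.11 4.62] F [ 0.4 -0.2 -0.6] w 0.0348
[ 0.4738 -0.0449] 0.0004
```

View pics/w9.png

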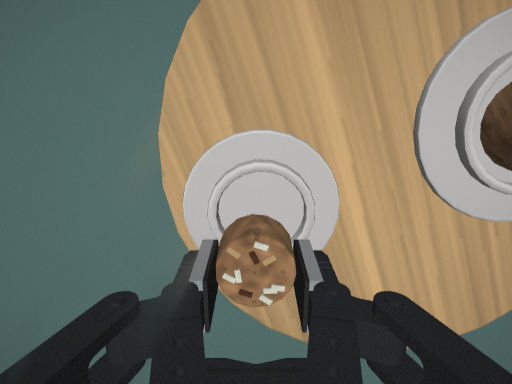

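Feeder separation is now 164.9 mm against the stated 165, so these centres are good.

```bash
python3 -m inch '[[0.1,0.25,2,0,-1],[0,0,1.5,0,-1],[0,0,0.6,0,-1],[0,0,0.3,0,-1],[0,0,0.15,0,-1],[0,0,0,0,-1],[0,0,0,0,-1]]'; python3 -c "
from h import *
rows([.4735,-.0445,.0608],np.pi/2)"
```

```text
time_s: 14.02
ee_pos: [0.4739, -0.0438, 0.0616]
tool_rot: [[-0.0, 1.0, 0.001], [1.0, 0.0, -0.0], [-0.0, 0.001, -1.0]]
contact_force: [-0.0, 0.6, -0.1]
grip_width: 0.0348
t 14.03 pos [ 0.4739 -0.0438  0.0616] twist 0.0 cm in current frame [-0.07 -0.04  0.08] cm at final yaw [-0.07 -0.04  0.08] F [-0.   0.6 -0.1] w 0.0348
```

```bash
python3 -m inch '[[0,0,0.1,0,-1],[0,0,0,0,0.2],[0,0,0,0,0.2],[0,0,0,0,0.2],[0,0,-1,0,0.5],[0,0,-3,0,1],[0,0,-4,0,1],[0,0,-2,0,1],[0,0,0,0,1]]'; python3 -c "
from h import *
shot('wrist','w10.png');circ('w10.png',(255,205),br,.054,.018);rows([.502,.433,.16],np.pi/2)"
```

```text
time_s: 15.15
ee_pos: [0.4748, -0.0439, 0.1622]
tool_rot: [[0.0, 1.0, 0.004], [1.0, -0.0, -0.0], [-0.0, 0.004, -1.0]]
contact_force: [-0.2, 0.9, -0.4]
grip_width: 0.0852
w10.png (255, 205) free [ 0.4734 -0.0426  0.0185] fixedR [ 0.4733 -0.0427] R 0.018 med resid 0.001 146
t 15.2 pos [ 0.474  -0.0438  0.161 ] twist -0.0 cm in current frame [47.68  2.8   0.09] cm at final yaw [47.68  2.8   0.1 ] F [ 0.6 -0.6 -0.4] w 0.0854
```

View pics/w10.png

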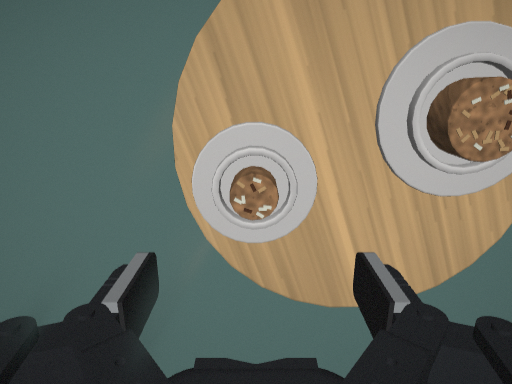

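Both cakes are in their rings. Next is the large white cover.

```bash
python3 -m inch '[[3,0.2,-1,0,1],[5,0.3,-1,0,1],[5,0.3,-1,0,1],[5,0.4,-1,0,1],[5,0.4,0,0,1],[5,0.3,0,0,1],[5,0.3,0,0,1],[5,0.3,0,0,1],[4,0.3,0,0,1],[2,0,0,0,1]]';  python3 -m inch '[[2,0,0,0,1],[0,0,0,0,1]]'; python3 -c "
from h import *
shot('wrist','w11.png');rows([.502,.433,.16],np.pi/2)"
```

```text
time_s: 16.45
ee_pos: [0.501, 0.3976, 0.1986]
tool_rot: [[-0.002, 1.0, -0.002], [1.0, 0.002, -0.001], [-0.001, -0.002, -1.0]]
contact_force: [-0.5, 0.3, -0.3]
grip_width: 0.0854
time_s: 16.7
ee_pos: [0.5016, 0.4165, 0.1998]
tool_rot: [[-0.001, 1.0, -0.0], [1.0, 0.001, -0.0], [-0.0, -0.0, -1.0]]
contact_force: [0.4, -0.1, -0.4]
grip_width: 0.0854
t 16.75 pos [0.5016 0.4157 0.1999] twist 0.0 cm in current frame [1.74 0.05 3.99] cm at final yaw [1.73 0.04 3.99] F [ 0.  -0.5 -1.5] w 0.0854
```

View pics/w11.png

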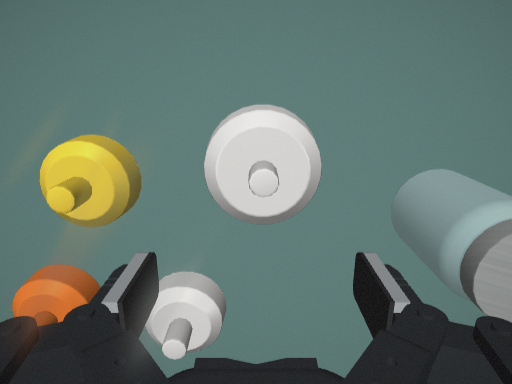

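Run:
```python
from h import *
c,K,T=load('w11.png')
print('knob',ray(K,T,263.5,181.5,.074).round(4))
circ('w11.png',(263,140),lambda H,S,V:(S<60)&(V>125),.0,.055)
g=cv2.cvtColor(c,cv2.COLOR_RGB2BGR)[90:240,190:340];cv2.imwrite('pics/w11c.png',cv2.resize(g,None,fx=4,fy=4,interpolation=2))
# jar lid edge, yellow
print('jar lid top-left px',ray(K,T,465,260,.13).round(3))
print('yellow',ray(K,T,63,200,.068).round(3))
print('small cover knob',ray(K,T,175,347,.068).round(3))
```

```text
knob [0.507  0.4218 0.074 ]
w11.png (263, 140) free [0.478  0.386  0.0919] fixedR [0.454 0.385] R 0.055 med resid 0.0335 2304
jar lid top-left px [0.634 0.386 0.13 ]
yellow [0.349 0.405 0.068]
small cover knob [0.427 0.262 0.068]
```

View pics/w11c.png

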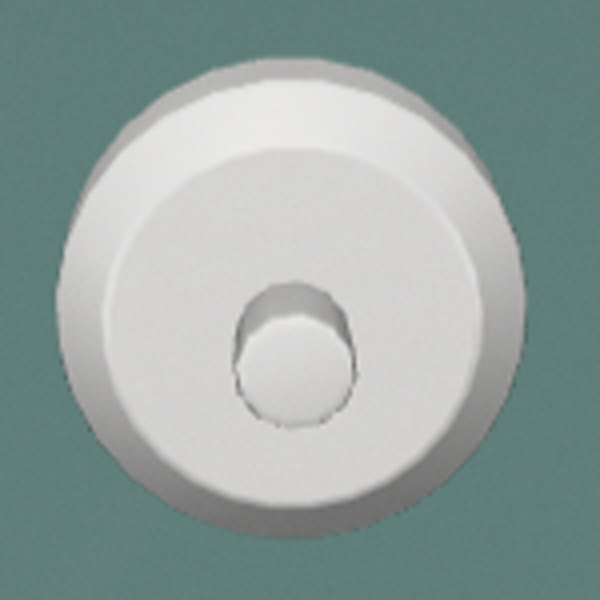

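```bash
python3 -c "
from h import *
c,K,T=load('w11.png');print(ray(K,T,263.2,171.8,.042).round(4),ray(K,T,264,182.5,.074).round(4))"
python3 -m inch '[[0.3,0.3,2,0,1],[0.25,0.25,2.5,0,1],[0,0,2.5,0,1],[0,0,1.5,0,1],[0,0,0,0,1]]'; python3 -c "
from h import *
shot('wrist','w12b.png');rows([.507,.421,.072],np.pi/2)"
```

```text
[0.5075 0.4213 0.042 ] [0.5074 0.4211 0.074 ]
time_s: 17.38
ee_pos: [0.5066, 0.4206, 0.1136]
tool_rot: [[0.001, 1.0, -0.002], [1.0, -0.001, -0.002], [-0.002, -0.002, -1.0]]
contact_force: [-0.7, -0.1, 0.4]
grip_width: 0.0856
t 17.43 pos [0.5072 0.4212 0.1148] twist -0.001 cm in current frame [-0.02 -0.02  4.28] cm at final yaw [-0.02 -0.02  4.28] F [ 0.6 -0.5  1.5] w 0.0856
```

View pics/w12b.png

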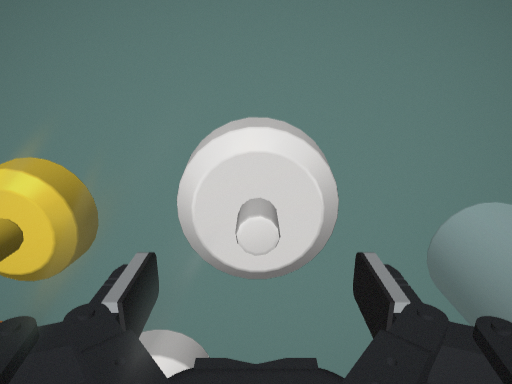

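```bash
python3 -m inch '[[0,0,2,0,1],[0,0,1.5,0,1],[0,0,0.8,0,1],[0,0,0,0,-1],[0,0,0,0,-1],[0,0,0,0,-1],[0,0,0,0,-1],[0,0,0,0,-1],[0,0,0,0,-1],[0,0,0,0,-1]]' 45; python3 -m inch '[[0,0,0,0,-1],[0,0,0,0,-1]]'; python3 -c "
from h import *
shot('wrist','w13.png');rows([.507,.421,.072],np.pi/2)"
```

```text
time_s: 18.68
ee_pos: [0.5076, 0.422, 0.0731]
tool_rot: [[-0.0, 1.0, 0.001], [1.0, 0.0, 0.001], [0.001, 0.001, -1.0]]
contact_force: [-0.3, -1.0, 5.6]
grip_width: 0.0222
time_s: 18.92
ee_pos: [0.5077, 0.422, 0.0731]
tool_rot: [[0.0, 1.0, 0.001], [1.0, -0.0, 0.001], [0.001, 0.001, -1.0]]
contact_force: [0.1, -0.3, 5.7]
grip_width: 0.0223
t 18.98 pos [0.5076 0.422  0.0731] twist 0.0 cm in current frame [-0.1  -0.06  0.11] cm at final yaw [-0.1  -0.06  0.11] F [-0.3 -1.   6.3] w 0.0226
```

View pics/w13.png

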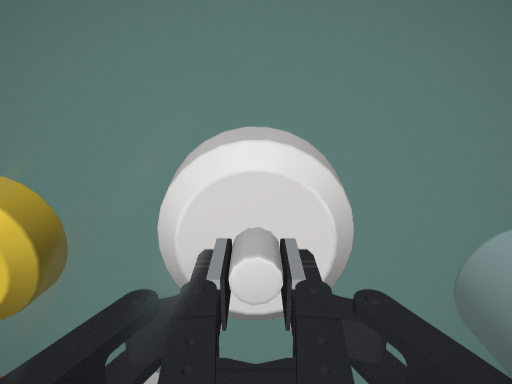

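```bash
python3 -c "
from h import *
c,K,T=load('w13.png');print(ray(K,T,256,280,.074).round(4))"
python3 -m inch '[[0,0,-1,0,-1],[0,0,-2,0,-1],[0,0,-3,0,-1],[0,0,-3,0,-1],[0,0,-2,0,-1],[-1,0,-0.5,0,-1],[-2,0.2,0,0,-1],[-3,0.5,0,0,-1],[-3.5,0.8,0,0,-1],[-3.5,1,0,0,-1]]'; python3 -m inch '[[-3.5,1.2,0,0,-1],[-3.5,1.4,0,0,-1],[-3.5,1.4,0,0,-1],[-3.5,1.4,0,0,-1],[-3.5,1.4,0,0,-1],[-3.5,1.2,0,0,-1],[-3,1,0,0,-1],[-2,0.5,0,0,-1],[-1,0.2,0,0,-1],[0,0,0,0,-1]]'; python3 -c "
from h import *
shot('wrist','w14.png');rows([.6294,.011,.102],np.pi/2)"
```

```text
[0.5072 0.4219 0.074 ]
time_s: 20.23
ee_pos: [0.5312, 0.2889, 0.1857]
tool_rot: [[0.0, 1.0, -0.003], [1.0, -0.0, -0.002], [-0.002, -0.003, -1.0]]
contact_force: [0.5, 0.2, -2.6]
grip_width: 0.0226
time_s: 21.48
ee_pos: [0.6287, 0.0214, 0.1869]
tool_rot: [[0.001, 1.0, -0.001], [1.0, -0.001, 0.0], [0.0, -0.001, -1.0]]
contact_force: [-0.2, 0.5, -4.4]
grip_width: 0.0226
t 21.52 pos [0.6288 0.022  0.1871] twist -0.0 cm in current frame [-1.1   0.07  8.51] cm at final yaw [-1.1   0.06  8.51] F [-0.4 -0.3 -2.8] w 0.0226
```

View pics/w14.png

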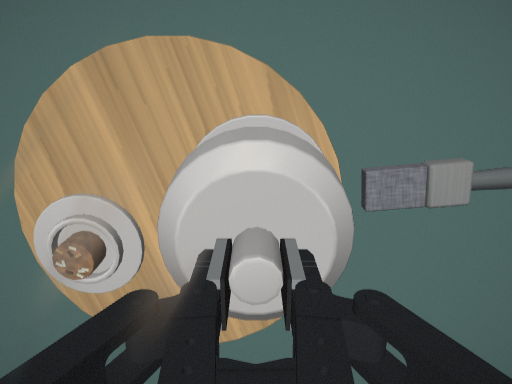

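```bash
python3 -m inch '[[-0.6,0.06,1.5,0,-1],[-0.55,0,2.5,0,-1],[0,0,2,0,-1],[0,0,1.2,0,-1],[0,0,0.5,0,-1],[0,0,0.2,0,-1],[0,0,0,0,-1]]'; python3 -c "
from h import *
shot('side','s2.png');shot('scene','c2.png');rows([.6294,.0105,.1011],np.pi/2)
a=cv2.imread('pics/c2.png');b=cv2.imread('pics/s2.png');cv2.imwrite('pics/s2c.png',np.hstack([cv2.resize(a[150:270,190:330],(400,343),interpolation=2),cv2.resize(b[130:250,160:300],(400,343),interpolation=2)]))"
```

```text
time_s: 22.4
ee_pos: [0.6302, 0.0103, 0.1088]
tool_rot: [[-0.0, 1.0, 0.001], [1.0, 0.0, 0.0], [0.0, 0.001, -1.0]]
contact_force: [-0.0, -0.7, -3.6]
grip_width: 0.0226
t 22.5 pos [0.6303 0.0102 0.109 ] twist 0.0 cm in current frame [ 0.03 -0.09  0.79] cm at final yaw [ 0.03 -0.09  0.79] F [-0.1 -0.1 -3.3] w 0.0224
```

View pics/s2c.png

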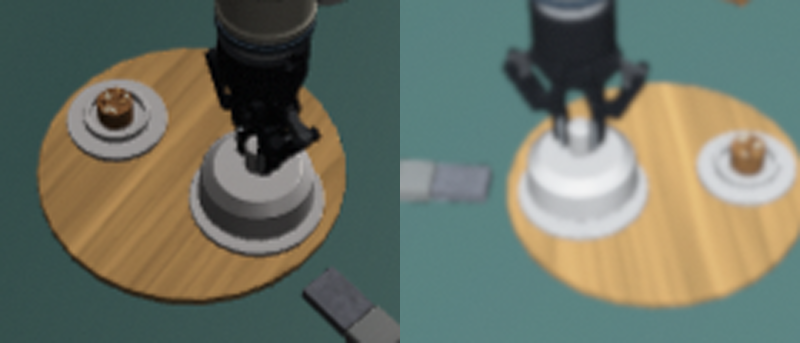

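Both views show the cover centred above the flange, with about 8 mm to go. I'll lower it slowly.

```bash
python3 -m inch '[[0,-0.08,0.2,0,-1],[0,0,0.2,0,-1],[0,0,0.1,0,-1],[0,0,0.1,0,-1],[0,0,0.05,0,-1],[0,0,0,0,-1]]'
```

```text
time_s: 23.25
ee_pos: [0.629, 0.0102, 0.1018]
tool_rot: [[-0.0, 1.0, -0.0], [1.0, 0.0, -0.0], [-0.0, -0.0, -1.0]]
contact_force: [0.1, 0.7, -3.5]
grip_width: 0.0226
```

```bash
python3 -m inch '[[0,0,0.05,0,-1],[0,0,0.03,0,-1],[0,0,0,0,-1]]';python3 -m inch '[[0,0,0.03,0,-1],[0,0,0,0,-1]]'
```

```text
time_s: 23.62
ee_pos: [0.629, 0.0102, 0.1011]
tool_rot: [[0.0, 1.0, 0.0], [1.0, -0.0, -0.0], [-0.0, 0.0, -1.0]]
contact_force: [-0.6, 0.1, -2.6]
grip_width: 0.0225
time_s: 23.88
ee_pos: [0.629, 0.0102, 0.1011]
tool_rot: [[0.0, 1.0, 0.0], [1.0, -0.0, -0.0], [-0.0, 0.0, -1.0]]
contact_force: [-3.1, -0.9, 3.1]
grip_width: 0.0222
```

It's in contact: the force went from −3 N to +3 N. I'll release it.

```bash
python3 -m inch '[[0,0,0,0,-0.3],[0,0,0,0,0],[0,0,0,0,0.3],[0,0,0,0,0.6],[0,0,-1,0,0.6],[0,0,-3,0,1],[0,0,-4,0,1],[0,0,-2,0,1],[0,0,0,0,1]]'; python3 -c "
from h import *
shot('wrist','w15.png');rows([.427,.25,.2],np.pi/2)"
```

```text
time_s: 25.0
ee_pos: [0.6299, 0.0102, 0.2025]
tool_rot: [[0.0, 1.0, 0.003], [1.0, -0.0, 0.0], [0.0, 0.003, -1.0]]
contact_force: [0.9, 0.2, -0.3]
grip_width: 0.0857
t 25.05 pos [0.629  0.0102 0.2009] twist -0.0 cm in current frame [ 23.98 -20.2    0.07] cm at final yaw [ 23.98 -20.2    0.09] F [ 0.2 -0.5 -0.3] w 0.0848
```

View pics/w15.png

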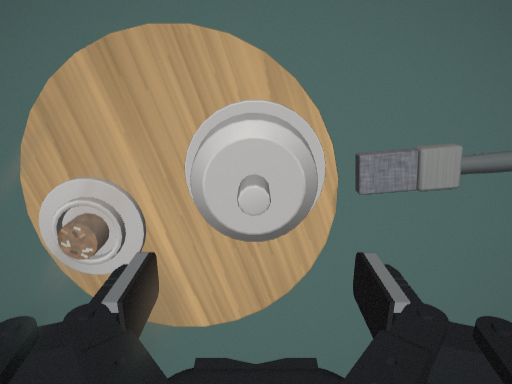

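The large cover sits centred on the flange, knob at (253,199). Now the small white cover.

```bash
python3 -m inch '[[2,-2,0,0,1],[4,-3.5,0,0,1],[4,-3.5,0,0,1],[4,-3.5,0,0,1],[4,-3.5,0,0,1],[3,-2.5,0,0,1],[2,-1.5,0,0,1],[1,-0.2,0,0,1],[0,0,0,0,1],[0,0,0,0,1]]'; python3 -c "
from h import *
shot('wrist','w16.png');rows([.427,.26,.2],np.pi/2)"
```

```text
time_s: 26.3
ee_pos: [0.4275, 0.2496, 0.2003]
tool_rot: [[0.001, 1.0, -0.0], [1.0, -0.001, -0.0], [-0.0, -0.0, -1.0]]
contact_force: [-0.1, -0.3, -0.0]
grip_width: 0.0856
t 26.35 pos [0.4275 0.2495 0.2004] twist -0.001 cm in current frame [ 1.05 -0.05  0.04] cm at final yaw [ 1.05 -0.05  0.04] F [ 1.  -0.7  0.7] w 0.0853
```

View pics/w16.png

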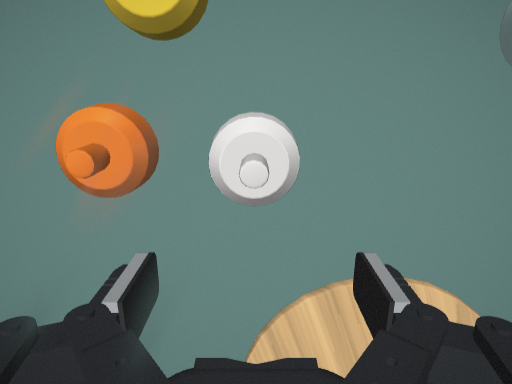

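```bash
python3 -c "
from h import *
c,K,T=load('w16.png');print(ray(K,T,254,174,.068).round(4),ray(K,T,254,163,.036).round(4), ray(K,T,78,165,.068).round(3))"
```

```text
[0.4257 0.2591 0.068 ] [0.4256 0.2605 0.036 ] [0.291 0.266 0.068]
```

```bash
python3 -m inch '[[0.5,-0.1,2,0,1],[0.5,-0.07,2.5,0,1],[0,0,2.5,0,1],[0,0,1.7,0,1],[0,0,0,0,1]]'; python3 -c "
from h import *
shot('wrist','w17.png');rows([.4258,.2597,.067],np.pi/2)"
```

```text
time_s: 26.98
ee_pos: [0.4249, 0.2594, 0.1127]
tool_rot: [[0.001, 1.0, -0.002], [1.0, -0.001, -0.001], [-0.001, -0.002, -1.0]]
contact_force: [0.5, 0.1, -1.0]
grip_width: 0.0854
t 27.02 pos [0.4254 0.2598 0.1135] twist -0.001 cm in current frame [-0.01  0.04  4.65] cm at final yaw [-0.01  0.04  4.65] F [ 0.2  0.6 -0.1] w 0.085
```

View pics/w17.png

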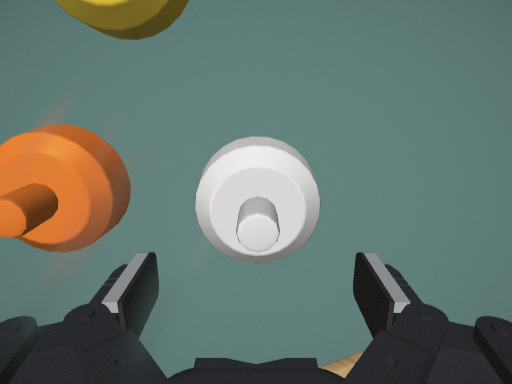

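```bash
python3 -m inch '[[0,0.05,2,0,1],[0,0,1.7,0,1],[0,0,0.9,0,1],[0,0,0,0,-1],[0,0,0,0,-1],[0,0,0,0,-1],[0,0,0,0,-1],[0,0,0,0,-1],[0,0,0,0,-1],[0,0,0,0,-1]]' 45; python3 -m inch '[[0,0,0,0,-1],[0,0,0,0,-1]]'; python3 -c "
from h import *
shot('wrist','w18.png')"
```

```text
time_s: 28.28
ee_pos: [0.4261, 0.2604, 0.0683]
tool_rot: [[-0.0, 1.0, 0.001], [1.0, 0.0, 0.0], [0.0, 0.001, -1.0]]
contact_force: [-1.7, -0.5, 5.3]
grip_width: 0.0225
time_s: 28.52
ee_pos: [0.4261, 0.2604, 0.0683]
tool_rot: [[-0.0, 1.0, 0.001], [1.0, 0.0, 0.0], [0.0, 0.001, -1.0]]
contact_force: [-0.7, -0.0, 6.5]
grip_width: 0.0223
```

View pics/w18.png

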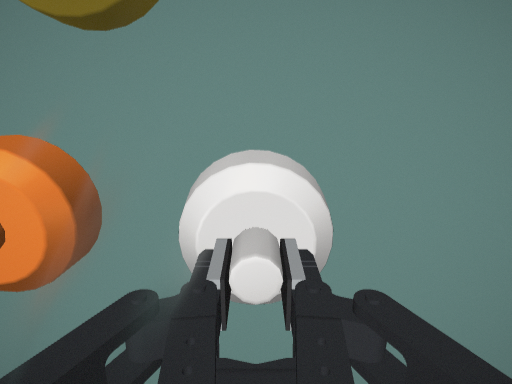

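```bash
python3 -m inch '[[0,0,-1,0,-1],[0,0,-2,0,-1],[0,0,-3,0,-1],[0,0,-3,0,-1],[0,0,-2,0,-1],[-1,0.1,0,0,-1],[-2,0.3,0,0,-1],[-3,0.5,0,0,-1],[-3.5,0.6,0,0,-1],[-3.5,0.6,0,0,-1]]'; python3 -m inch '[[-3.5,0.6,0,0,-1],[-3.5,0.6,0,0,-1],[-3.5,0.6,0,0,-1],[-3,0.5,0,0,-1],[-2,0.3,0,0,-1],[-1,0.1,0,0,-1],[0,0,0,0,-1]]'; python3 -c "
from h import *
shot('wrist','w19.png');rows([.4737,-.0445,.0963],np.pi/2)"
```

```text
time_s: 29.82
ee_pos: [0.446, 0.1285, 0.1767]
tool_rot: [[-0.0, 1.0, -0.002], [1.0, 0.0, -0.001], [-0.001, -0.002, -1.0]]
contact_force: [1.1, -0.0, -1.3]
grip_width: 0.0225
time_s: 30.7
ee_pos: [0.4732, -0.0352, 0.1772]
tool_rot: [[0.001, 1.0, -0.001], [1.0, -0.001, 0.0], [0.0, -0.001, -1.0]]
contact_force: [-1.1, 0.5, -2.5]
grip_width: 0.0224
t 30.75 pos [ 0.4733 -0.0347  0.1773] twist -0.001 cm in current frame [-0.98  0.05  8.1 ] cm at final yaw [-0.98  0.04  8.1 ] F [-0.1  0.7 -1.5] w 0.0223
```

View pics/w19.png

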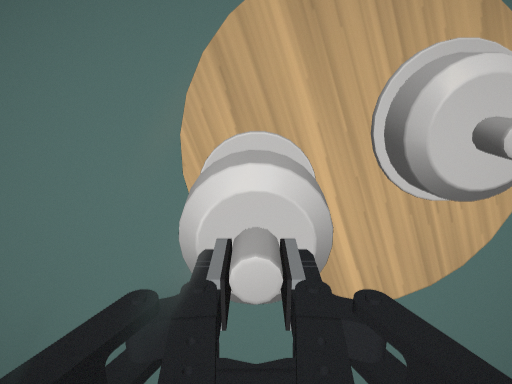

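```bash
python3 -m inch '[[-0.5,0.05,1.5,0,-1],[-0.48,0,2.5,0,-1],[0,0,2,0,-1],[0,0,1,0,-1],[0,0,0.4,0,-1],[0,0,0,0,-1],[0,0,0,0,-1]]'; python3 -c "
from h import *
shot('side','s3.png');shot('scene','c3.png');rows([.4737,-.0445,.0963],np.pi/2)
a=cv2.imread('pics/c3.png');b=cv2.imread('pics/s3.png');cv2.imwrite('pics/s3c.png',np.hstack([cv2.resize(a[150:270,190:330],(400,343),interpolation=2),cv2.resize(b[130:250,180:320],(400,343),interpolation=2)]))"
```

```text
time_s: 31.62
ee_pos: [0.4748, -0.0446, 0.1043]
tool_rot: [[-0.0, 1.0, 0.001], [1.0, 0.0, -0.0], [-0.0, 0.001, -1.0]]
contact_force: [-0.2, 0.4, -1.4]
grip_width: 0.0224
t 31.73 pos [ 0.4747 -0.0446  0.1043] twist 0.0 cm in current frame [ 0.01 -0.1   0.8 ] cm at final yaw [ 0.01 -0.1   0.8 ] F [ 0.5  0.  -1.2] w 0.0225
```

View pics/s3c.png

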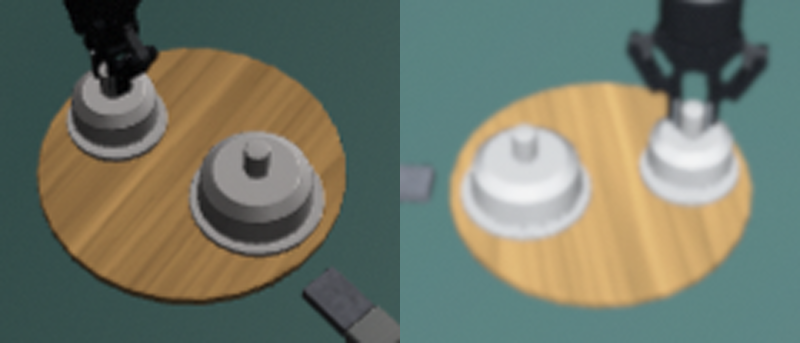

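The large cover stands level and centred, and the small one hovers centred about 8 mm up. I'll lower it slowly.

```bash
python3 -m inch '[[0,-0.08,0.2,0,-1],[0,0,0.2,0,-1],[0,0,0.1,0,-1],[0,0,0.1,0,-1],[0,0,0.05,0,-1],[0,0,0,0,-1]]';python3 -m inch '[[0,0,0.05,0,-1],[0,0,0.03,0,-1],[0,0,0,0,-1]]'
```

```text
time_s: 32.48
ee_pos: [0.4735, -0.0446, 0.0972]
tool_rot: [[-0.0, 1.0, -0.0], [1.0, 0.0, 0.0], [0.0, -0.0, -1.0]]
contact_force: [0.3, 0.6, -1.6]
grip_width: 0.0225
time_s: 32.85
ee_pos: [0.4735, -0.0446, 0.0964]
tool_rot: [[-0.0, 1.0, 0.0], [1.0, 0.0, 0.0], [0.0, 0.0, -1.0]]
contact_force: [0.6, 0.1, -2.4]
grip_width: 0.0228
```

```bash
python3 -m inch '[[0,0,0.03,0,-1],[0,0,0,0,-1]]';python3 -m inch '[[0,0,0.03,0,-1],[0,0,0,0,-1]]'
```

```text
time_s: 33.1
ee_pos: [0.4735, -0.0446, 0.0964]
tool_rot: [[-0.0, 1.0, 0.0], [1.0, 0.0, -0.0], [-0.0, 0.0, -1.0]]
contact_force: [-1.6, -0.2, 3.6]
grip_width: 0.0225
time_s: 33.35
ee_pos: [0.4735, -0.0446, 0.0963]
tool_rot: [[-0.0, 1.0, 0.0], [1.0, 0.0, -0.0], [-0.0, 0.0, -1.0]]
contact_force: [-2.7, -0.1, 8.2]
grip_width: 0.0222
```

It's in contact with a light press, so I'll release, rise and move clear.

```bash
python3 -m inch '[[0,0,0,0,-0.3],[0,0,0,0,0],[0,0,0,0,0.3],[0,0,0,0,0.6],[0,0,-1,0,0.6],[0,0,-3,0,1],[0,0,-4,0,1],[0,0,-3,0,1],[0,0,0,0,1]]'; python3 -c "
from h import *
shot('wrist','w20.png')";  python3 -m inch '[[-3,0,-1,0,1],[-5,0,0,0,1],[-5,0,0,0,1],[-5,0,0,0,1],[-3,0,0,0,1],[0,0,0,0,1],[0,0,0,0,1],[0,0,0,0,1]]'; python3 -c "
from h import *
shot('side','s4.png');shot('scene','c4.png')
a=cv2.imread('pics/c4.png');b=cv2.imread('pics/s4.png');w=cv2.imread('pics/w20.png')
cv2.imwrite('pics/f.png',np.vstack([np.hstack([cv2.resize(a,(400,300)),cv2.resize(b,(400,300))]),np.hstack([cv2.resize(w,(400,300)),cv2.resize(a[150:270,180:340],(400,300),interpolation=2)])]))"
```

```text
time_s: 34.48
ee_pos: [0.475, -0.0448, 0.2086]
tool_rot: [[-0.0, 1.0, 0.006], [1.0, 0.0, -0.001], [-0.001, 0.006, -1.0]]
contact_force: [0.1, 0.5, 0.2]
grip_width: 0.0851
time_s: 35.52
ee_pos: [0.4733, -0.2534, 0.2154]
tool_rot: [[-0.001, 1.0, -0.001], [1.0, 0.001, 0.001], [0.001, -0.001, -1.0]]
contact_force: [0.1, -0.1, 0.3]
grip_width: 0.0856
```

View pics/f.png

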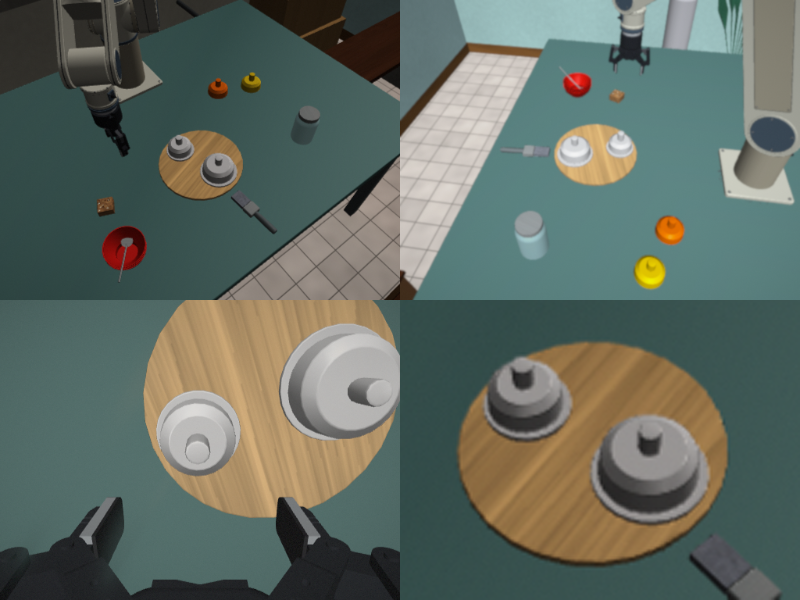

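Both covers stand on their flanges and the bystanders look untouched. One numeric check before I hand in.

Run:
```python
from h import *
for f in ['w20.png','c4.png','s4.png']:
    c,K,T=load(f);print(f,'expected knob tops',proj(K,T,[.4735,-.0448,.096]).round(1),proj(K,T,[.629,.0100,.102]).round(1))
for n in 'cs':
    a=load({'c':'scene0.png','s':'side0.png'}[n])[0];b=load(n+'4.png')[0]
    for nm,(u,v) in {'c':dict(bowl=(158,318),brush=(325,270),jar=(390,160),square=(135,262)),'s':dict(bowl=(226,108),brush=(160,193),jar=(167,300),square=(277,122))}[n].items():
        print(n,nm,np.median(abs(a[v-15:v+15,u-15:u+15].astype(int)-b[v-15:v+15,u-15:u+15])))
a=cv2.imread('pics/w20.png')[200:350,180:330];b=cv2.imread('pics/c4.png')[160:250,200:320]
cv2.imwrite('pics/g.png',np.hstack([cv2.resize(a,(400,400)),cv2.resize(b,(400,400))]))
```

```text
w20.png expected knob tops [253.3 193.6] [487.5 117.5]
c4.png expected knob tops [228.1 174.9] [279.3 201.3]
s4.png expected knob tops [282.4 169.4] [222.8 175.5]
c bowl 2.0
c brush 3.0
c jar 2.0
c square 2.0
s bowl 1.0
s brush 1.0
s jar 2.0
s square 1.0
```

View pics/g.png

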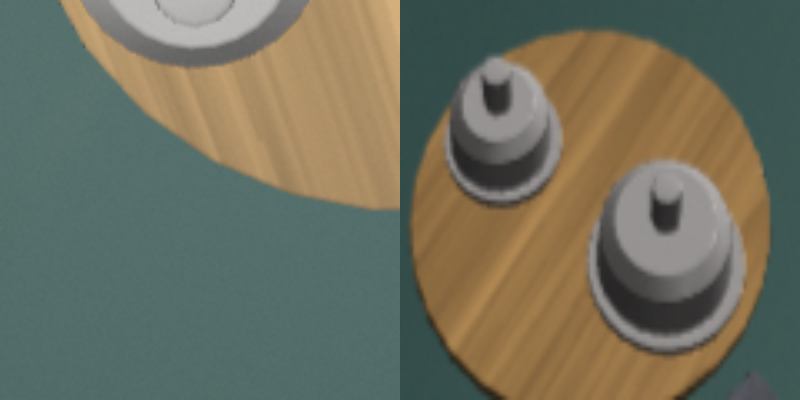

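In every view I could read, the knob tops are within a few pixels of where level, centred covers would put them: scene (228,176) and (280,202) against predicted (228,175) and (279,201).

```bash
python3 -c "
from h import *
print(env.finish_job())"
```

```text
the job is handed in; nothing more can be done
None
```

I laid the large and small round cakes in their rings, set each white cover over its own feeder, let go, and handed the job in at about 36 s of the 112 s allowed. `finish_job` reports no verdict, so the checks below are my own.

- **Cakes:** after release, each cake measured within about 2 mm of its feeder's centre, well inside the ring.
- **Covers:** I lowered them in sub-millimetre steps. Contact force was about 3 N for the large one and 8 N for the small one, and both rested at the expected flange height within 1 mm.
- **Level:** the final scene and wrist views show both covers centred. Their knob tops match a level stand to about 2 px. The exception is the large knob in the last wrist view, about 5 px off when read by eye from a scaled picture. I didn't read the knobs in the side view.
- **Bystanders:** the jar, bowls, brush and square cake look unchanged from the first pictures in both fixed views. The arm ended clear of everything with the gripper open.

**Disagreement:** one early measurement put the small feeder 1.5 mm off, with the feeders about 1.5 mm too far apart. I used a closer view instead, which gave a spacing of 164.9 mm against the stated 165 mm.

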